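# Clear up after brewing tea: timer into its drawer, then present the tea ball on its saucer

### The job

The tea has brewed: stand the kitchen timer in the open drawer of the small wooden tea chest and push the drawer fully shut while you still have a hand free. Then grip the white saucer by one of its two ears without touching the wet steel tea ball that lies loose in it, lift it straight up clear of the worktop, and only then turn it a quarter turn so that the ear you are not holding points squarely to your left, to the person at the sink; keep the saucer level all the while so that the ball stays in the middle. Finish while still holding it there, level and still, about a hand's breadth (10 cm) or more above the worktop, ready to be taken; leave the mug by the kettle and the teaspoon where they are.

Things in the scene. Friction and masses are not known exactly. Their poses are not given: they have to be found in the camera images.
- timer: Round wind-up kitchen timer, 64 mm across and 48 mm high, white below and red above, 0.09 kg; loose, stands upright on the worktop. Origin: centre of its underside, z up. Grip it across its lower (white) or upper half; both are 62 mm wide.
- tea_chest: Low wooden chest with one drawer, 240 mm deep (x), 220 mm wide (y), 100 mm high, fixed to the worktop. Origin: centre of its underside; its front faces its own -x, toward the robot. A mug stands on its back part.
- tea_chest_drawer0 (a joint): How far the drawer is pulled out (m): 0 shut, 0.165 fully out; starts 0.135 to 0.16. It slides with about 1 N of friction and stays where it is left.
- drawer_floor (a point): Point on the drawer's inner floor, midway between its sides, 23 mm above the worktop; moves with the drawer; axes as the chest's (x to the back). Free floor: 67 mm to the front, 60 mm to the back, 89 mm to either side. The sides rise 56 mm above the floor; the top edge of the drawer's front is 87 mm above the worktop, its outer face 88 mm before the point. Paper tea sachets stand at the back.
- tea_chest_drawer0_handle (a point): Middle of the drawer's bar handle (steel bar 11 mm thick, 110 mm long, along the chest's y), 35 mm before the drawer's front face, 63 mm above the worktop; moves with the drawer.
- saucer: Round white stoneware saucer, 132 mm across the rim, rim 24 mm high, 0.19 kg, loose. Origin: centre of its underside, z up. Its hollow is a shallow cone (9 degrees) that is lowest in the middle, 6 mm above the underside. Two equal flat ears stick out, one to either side, along its own +x and -x.
- ear_a (a point): Middle of the part of the +x ear that can be gripped, 81 mm from the saucer's axis, 18.5 mm above its underside. The ear is 34 mm wide (along the saucer's y), 10 mm thick, with its flat sides reaching from the rim (66 mm) to 96 mm from the axis; grip it across its width.
- ear_b (a point): The same on the -x ear.
- tea_ball: Perforated stainless steel tea ball, 44 mm in diameter, 0.05 kg, loose in the saucer's hollow, free to roll. Origin: its centre (28 mm above the saucer's underside when it lies in the middle).
- tea_mug: Small white mug, 62 mm across and 51 mm high, on the worktop before the kettle; a bystander. Origin: centre of its underside.
- stir_spoon: Steel teaspoon, 136 mm long, 10 mm high, lying on the worktop between timer and chest; a bystander. Origin: centre of its underside.
- left_side (a point): A point in the air at the left-hand end of the worktop, 100 mm above it, beside the left wall; the person stands beyond it. Its axes are the world's, so its y axis points straight to the left. The saucer is held to the right of it.
- kettle: Upright steel kettle, fixed, 192 mm high and 218 mm wide over spout (left) and handle (right), 154 mm deep, standing behind the timer: keep the arm clear of it. Origin: centre of its underside.

How it is judged:
By the outcome, as a careful person would: the job done as asked, in the order asked, and still so for the second after the job is handed in, while the arm keeps its last pose, push and grip.
It also fails if it takes over 72 s, if anything falls off the work surface, if the arm or the gripper's body presses on something with over 40 N, if the wrist force passes 120 N, or if a joint passes its speed limit or range.

### The arm

A 6-joint arm with a two-finger parallel gripper is mounted at the origin on a cart in front of the work surface, level with it; the furniture and walls round the work are solid. World frame = base frame: x ahead of the robot, y to its left, z up, the work surface at z = 0. Lengths are in mm, angles in degrees, forces in N, time in s.
With the tool pointing down it reaches from about 300 to 850 mm from the base axis. Payload 4.2 kg.
Tool frame: the origin (TCP) lies midway between the tips of the shut fingers; the grasp point (between the pads) lies 19 mm behind it; z points along the fingers, y is the line along which they close (so a half turn about z gives the same grasp; the last joint's range is limited). The gripper opens to 91 mm and grips with 3 to 60 N. Pads are 32 mm wide; open, the fingers measure 118 mm over their backs; the gripper's body (76 mm by 178 mm) begins 60 mm behind the grasp point.
Start: joints at [-75.287, 18.312, 89.639, -0, 72.044, -1.146], TCP at [157.139, -553.131, 186.576] pointing down, gripper open.
Joint ranges: [-177.97, 177.97], [-48.28, 115.42], [12.27, 149.76], [-77.06, 257.06], [2.81, 150.46], [-146.56, 146.56]. Speed limits (degrees/s): [147.25, 147.25, 180, 180, 180, 180].

### API

Orientations are given as [roll, pitch, yaw] about the fixed x, y, z axes, in that order (R = Rz(yaw) Ry(pitch) Rx(roll)).
In Python, from workcell import env gives the robot as it stands.
- The arm moves only by the shell command python3 -m jog 'ROWS' [FORCE]. ROWS is a JSON object of lists of equal length, an entry for each row: "jaw": the finger opening in mm, from 0 to 91.2; "slide": the shift along the tool's x, y, z in units of 30 mm (1.0 is 30 mm), a list of three; "spin": the turn about the tool's z in units of 8 degrees (1.0 is 8 degrees). In form: {"jaw": [jaw, ...], "slide": [[dx, dy, dz], ...], "spin": [spin, ...]}. A call has 1 to 10 rows; each row shifts and turns the commanded pose from where the row before left it, along the tool's axes as they then stand; what a row does not reach is not made up. A row lasts 1/10 s, in which the tool goes at most 50 mm and 8.59 degrees, less where a joint would pass 70% of its speed; a pose out of reach is approached as far as the arm can. A call is refused whole if a number of a shift passes 1 or a number of a turn 1, either way. A call with a gripper value outside its range is refused whole. The fingers move at their own pace and stop on an object; FORCE is the grip in N (left out, the last holds). Time passes only in rows, so rows that do not move let the fingers close. It gives the time, the measured TCP pose, the force, the opening and the grip force at its end, in the units of the state.
- env.state(): the state, without advancing time (a new reading comes with each control period).
- env.grab_frame(name): name is "side" or "top" or "wrist"; returns the picture (480x640x3 uint8, red, green, blue); there is no depth.
- env.camera_model(name): a dict with "fx", "fy", "cx", "cy" (pixels), "D" ([k1, k2, p1, p2, k3] as OpenCV has them; the pictures are not rectified), "camera_from_world" (4x4, takes a point from world to camera coordinates). Camera axes: x right, y up, looking along -z (the intrinsics and any distortion apply to the point x, -y, -z); pixel columns grow to the right and rows downward; lengths in mm; the calibration is good to about 2 mm. A picture is of the moment at which its call begins: read the wrist's pose just before it. camera_model takes no time and is no camera call; for the wrist camera it gives the pose at the moment of the call.
- env.job_done(): hands the job in; it is judged then, once.
The state is a dict: "time_s": time; "qpos": joint angles; "qvel": joint speeds; "effort": joint torques, N m; "ee_pos": TCP position; "ee_rot": TCP orientation; "force": force on the tool from outside, world axes, zero at the start; "torque": the same for the moment, N m; "gripper_width": finger opening in mm; "gripper_force": force on a finger pad.
Only numpy, scipy, OpenCV 4.12 (cv2) and the standard library are available. Lean on these libraries where they do the work, as an engineer would, in place of code of your own. Each camera call takes 0.05 s, during which the arm holds its last target. There are 200 camera calls.

## Working session

There is one attempt and no reset: what is moved stays moved. The work goes in short steps, Python scripts to look and compute and a shell command to move; the robot and the scene stay as the last step left them, time stands still between calls to the robot, and variables do not carry over. Pictures are saved under pics/ and viewed, at most 10 in all, crops included, and the job is handed in when it is done.

```bash
mkdir -p pics; ls; cat > h.py <<'E'
import numpy as np, cv2
from workcell import env
def ray(name,u,v,M=None):
    m=M or env.camera_model(name)
    K=np.array([[m['fx'],0,m['cx']],[0,m['fy'],m['cy']],[0,0,1.]])
    p=cv2.undistortPoints(np.array([[[u,v]]],float),K,np.array(m['D'],float))[0,0]
    T=np.array(m['camera_from_world']);R=T[:3,:3]
    return -R.T@T[:3,3], R.T@np.array([p[0],-p[1],-1.])
def onz(name,u,v,z,M=None):
    c,d=ray(name,u,v,M); return c+d*(z-c[2])/d[2]
def proj(name,P,M=None):
    m=M or env.camera_model(name)
    K=np.array([[m['fx'],0,m['cx']],[0,m['fy'],m['cy']],[0,0,1.]])
    T=np.array(m['camera_from_world']);q=T[:3,:3]@np.array(P,float)+T[:3,3]
    return cv2.projectPoints(np.array([[[q[0],-q[1],-q[2]]]]),np.zeros(3),np.zeros(3),K,np.array(m['D'],float))[0].ravel()
def snap(name,fn):
    im=env.grab_frame(name); cv2.imwrite('pics/'+fn,im[:,:,::-1]); return im
E
python3 - <<'E'
from h import *
np.set_printoptions(precision=1,suppress=True)
snap('top','top0.png');snap('side','side0.png')
for n in('top','side'):
    print(n,ray(n,320,240))
print(env.state())
E
```

```text
pics
top (array([ 352.2,   56.8, 1261.6]), array([ 0.2, -0. , -1. ]))
side (array([ 672.3, -867. ,  676.7]), array([-0.1,  0.8, -0.5]))
{'time_s': 0.1, 'qpos': array([-75.3,  18.3,  89.7,  -0. ,  72. ,  -1.1]), 'qvel': array([ 0. , -0.1, -0.1, -0. ,  0. , -0. ]), 'effort': array([ -0. , -41.3, -23.3,   0.1,   0. ,  -0. ]), 'ee_pos': array([ 157. , -552.7,  185.8]), 'ee_rot': array([-179.9,   -0. ,   15.9]), 'force': array([-0.3,  0.1,  0.2]), 'torque': array([ 0.,  0., -0.]), 'gripper_force': 0.0, 'gripper_width': 91.18088900635648}
```

View pics/top0.png

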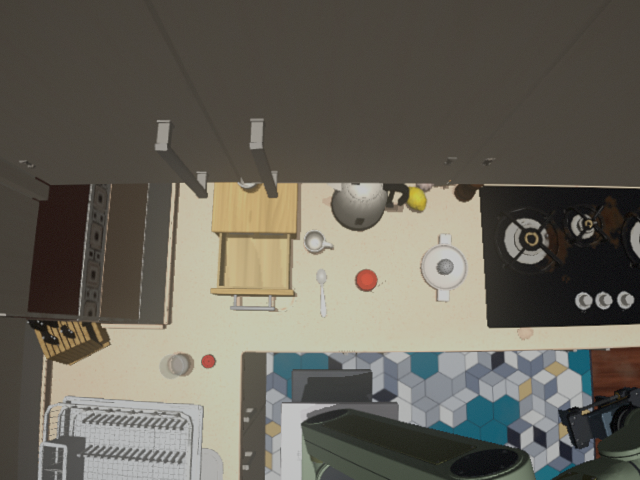

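View pics/side0.png

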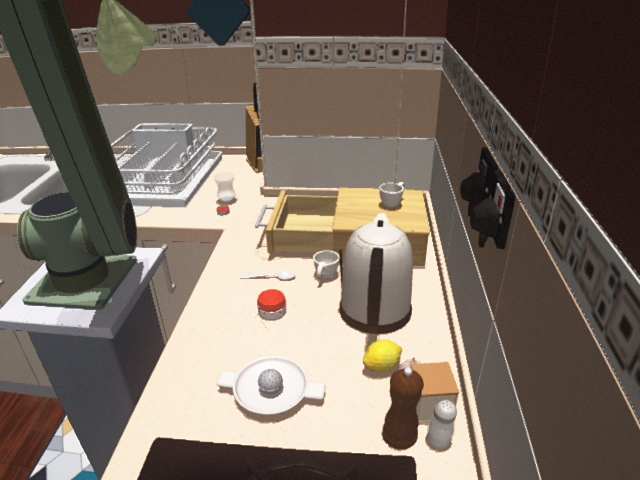

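The top view shows the timer at (367,280), the saucer at (443,267) with ears near rows 239 and 295, and the drawer front at about (253,291) with its handle at (254,308). The side view confirms the ball is in the saucer, the drawer is empty at the front, and the spoon lies beside the timer.

```bash
python3 - <<'E'
from h import *
np.set_printoptions(precision=1,suppress=True)
im=cv2.imread('pics/top0.png');hsv=cv2.cvtColor(im,cv2.COLOR_BGR2HSV).astype(int)
def big(mask,box):
    m=np.zeros(mask.shape,np.uint8);x0,y0,x1,y1=box;m[y0:y1,x0:x1]=mask[y0:y1,x0:x1]*255
    n,l,s,c=cv2.connectedComponentsWithStats(m);i=1+np.argmax(s[1:,4]);return l==i,s[i],c[i]
red=((hsv[...,0]<8)|(hsv[...,0]>172))&(hsv[...,1]>130)&(hsv[...,2]>80)
m,s,c=big(red,(340,255,395,305));print('timer top',s,c,onz('top',*c,44))
print('bg',hsv[340,400],'saucer',hsv[260,430],'ear',hsv[240,445],hsv[295,443],'drawerfront',hsv[292,250],'handle',hsv[309,254])
wh=(hsv[...,1]<25)&(hsv[...,2]>120)
m,s,c=big(wh,(405,225,478,310));print('saucer',s,c,m.sum())
mm=m.astype(np.uint8)
core=cv2.morphologyEx(mm,cv2.MORPH_CLOSE,np.ones((25,25)));op=cv2.morphologyEx(core,cv2.MORPH_OPEN,cv2.getStructuringElement(2,(27,27)))
(cx,cy),r=cv2.minEnclosingCircle(cv2.findNonZero(op));print('disc',cx,cy,r,onz('top',cx,cy,22),onz('top',cx+r,cy,22))
ys,xs=np.nonzero(m);d=np.hypot(xs-cx,ys-cy)
for sgn in(-1,1):
    k=(d>r+3)&((ys-cy)*sgn>0);e=(xs[k].mean(),ys[k].mean());print('ear',k.sum(),e,onz('top',*e,23.5))
big2=cv2.resize(im[170:325,195:490],None,fx=2.7,fy=2.7,interpolation=cv2.INTER_CUBIC);cv2.imwrite('pics/crop1.png',big2)
for n,u,v,z in[('front top L',211,291,87),('front top R',294,291,87),('handleL',234,308,68),('handleR',276,308,68),('chest fl',212,232,100),('chest fr',298,233,100),('spoon',322,292,5),('mug',314,242,51)]:print(n,onz('top',u,v,z))
E
```

```text
timer top [357 270  20  20 321] [366.2 279.5] [481.8 -70.1  44. ]
bg [ 26  32 197] saucer [ 19  14 199] ear [ 30   1 198] [ 30   1 198] drawerfront [ 20 101 197] handle [ 30   5 147]
saucer [ 422  234   46   67 1846] [444.5 266.9] 1846
disc 444.9229431152344 266.5032653808594 23.52150535583496 [ 520.5 -294.2   22. ] [ 520.4 -361.5   22. ]
ear 73 (np.float64(445.013698630137), np.float64(237.0)) [ 604.4 -298.1   23.5]
ear 88 (np.float64(442.8636363636364), np.float64(296.64772727272725)) [ 436.2 -284.2   23.5]
front top L [445.8 341.7  87. ]
front top R [446.9 123.3  87. ]
handleL [402.7 282.9  68. ]
handleR [403.4 171.4  68. ]
chest fl [601.3 342.7 100. ]
chest fr [598.8 113.8 100. ]
spoon [451.   49.8   5. ]
mug [584.1  72.1  51. ]
```

View pics/crop1.png

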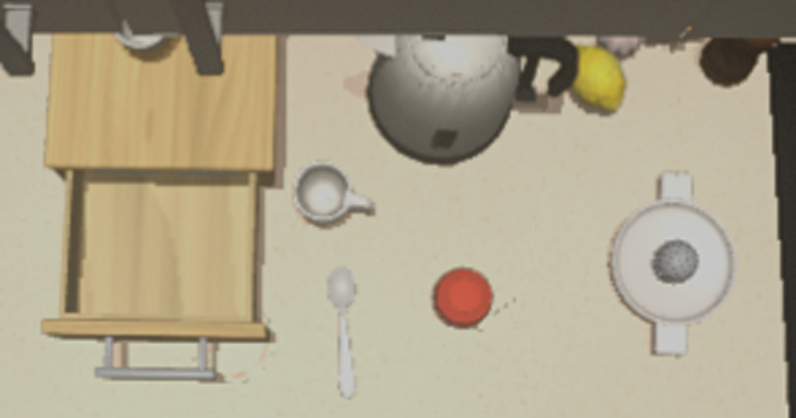

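The crop shows the timer's red top at (463,297), the saucer at (672,262) with both ears upright in the image, and the drawer interior clear at the front. I've measured enough, so I'll start with the timer.

```bash
python3 -m jog '{"jaw":[91,91,91,91,91,91,91,91,91,91],"slide":[[0,0,0],[0,0,0],[0.3,-0.5,0],[0.7,-0.95,0],[0.7,-0.95,0],[0.7,-0.95,0],[0.7,-0.95,0],[0.7,-0.95,0],[0.7,-0.95,0],[0.7,-0.95,0]],"spin":[1,1,0,0,0,0,0,0,0,0]}' 40; python3 -m jog '{"jaw":[91,91,91,91,91,91,91,91,91,91],"slide":[[0.7,-0.95,0],[0.7,-0.95,0],[0.7,-0.95,0],[0.7,-0.95,0],[0.6,-0.95,0],[0.6,-0.95,0],[0.6,-0.95,0],[0.6,-0.9,0],[0.3,-0.6,0],[0,0,0]],"spin":[0,0,0,0,0,0,0,0,0,0]}'
python3 - <<'E'
from h import *
np.set_printoptions(precision=1,suppress=True)
s=env.state();M=env.camera_model('wrist');im=snap('wrist','w1.png');print(s['ee_pos'],s['ee_rot'],s['qpos'])
hsv=cv2.cvtColor(im,cv2.COLOR_RGB2HSV).astype(int)
red=((hsv[...,0]<8)|(hsv[...,0]>172))&(hsv[...,1]>130)&(hsv[...,2]>80)
n,l,st,c=cv2.connectedComponentsWithStats(red.astype(np.uint8));i=1+np.argmax(st[1:,4]);print(st[i],c[i],onz('wrist',*c[i],44,M))
E
```

```text
time_s: 1.1
ee_pos: [314.1, -336.5, 186.4]
ee_rot: [-180.0, 0.0, 0.0]
force: [0.7, 0.5, 0.2]
gripper_width: 91.2
gripper_force: 0.0
time_s: 2.1
ee_pos: [479.3, -92.1, 186.2]
ee_rot: [-179.9, 0.0, 0.2]
force: [-0.8, -0.2, -0.2]
gripper_width: 91.2
gripper_force: 0.0
[479.3 -92.1 186.2] [-179.9    0.     0.2] [-12.3  10.5 100.5   0.1  69.1  77.5]
[ 274  183   52   48 1356] [298.9 206.6] [491.4 -73.5  44. ]
```

View pics/w1.png

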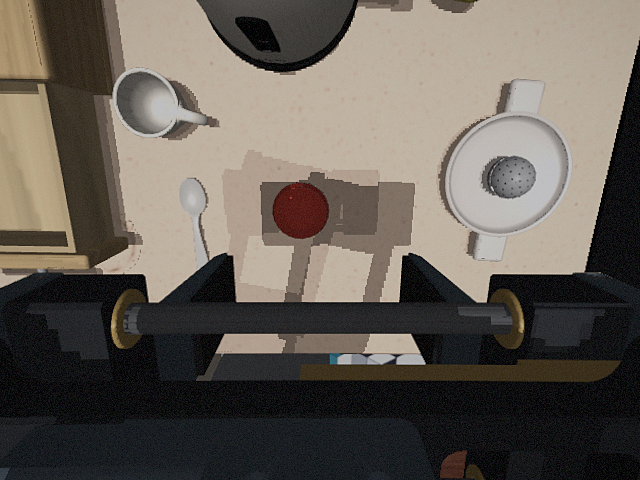

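The wrist view shows the timer disc at about (301,210). The saucer disc is near (507,174), with ears at (525,96) and (489,247), and the ball sits at its centre.

```bash
python3 - <<'E'
from h import *
import pickle
np.set_printoptions(precision=1,suppress=True)
M=env.camera_model('wrist')
print('cam',ray('wrist',320,240,M))
for z in(30,40,48):print(onz('wrist',301,210,z,M),onz('top',366.2,279.5,z))
for n,u,v in[('timerL',273,210),('timerR',329,210)]:print(n,onz('wrist',u,v,40,M))
im=cv2.imread('pics/side0.png');hsv=cv2.cvtColor(im,cv2.COLOR_BGR2HSV).astype(int)
red=(((hsv[...,0]<8)|(hsv[...,0]>172))&(hsv[...,1]>130)&(hsv[...,2]>80)).astype(np.uint8);red[:280]=0;red[330:]=0;red[:,:240]=0;red[:,300:]=0
n,l,st,c=cv2.connectedComponentsWithStats(red);i=1+np.argmax(st[1:,4]);print(st[i],c[i],onz('side',*c[i],36))
# triangulate
def tri(a,b):
    (c1,d1),(c2,d2)=a,b;t=np.linalg.lstsq(np.c_[d1,-d2],c2-c1,rcond=None)[0];p,q=c1+t[0]*d1,c2+t[1]*d2;return (p+q)/2,np.linalg.norm(p-q)
print(tri(ray('top',366.2,279.5),ray('side',*c[i])),tri(ray('wrist',301,210,M),ray('side',*c[i])))
w=cv2.imread('pics/w1.png');h=cv2.cvtColor(w,cv2.COLOR_BGR2HSV).astype(int)
m=((h[...,1]<28)&(h[...,2]>150)).astype(np.uint8);m[:,:435]=0;m[:60]=0;m[270:]=0;m[:,590:]=0
n,l,st,c=cv2.connectedComponentsWithStats(m);i=1+np.argmax(st[1:,4]);print(st[i]);mm=(l==i).astype(np.uint8)
cn=max(cv2.findContours(mm,0,1)[0],key=cv2.contourArea)[:,0]
W=np.array([onz('wrist',*p,24,M)[:2] for p in cn.astype(float)])
ctr=W.mean(0)
for _ in range(20):
    d=np.hypot(*(W-ctr).T);k=abs(d-66)<4
    if k.sum()<20:k=d<72
    A=np.c_[2*W[k],np.ones(k.sum())];x=np.linalg.lstsq(A,(W[k]**2).sum(1),rcond=None)[0];ctr=x[:2];r=np.sqrt(x[2]+ctr@ctr)
print('disc',ctr,r,k.sum())
d=np.hypot(*(W-ctr).T);E=W[(d>76)];
a=E[E[:,0]>ctr[0]];b=E[E[:,0]<ctr[0]]
for e in(a,b):print('ear',cv2.minAreaRect(e.astype(np.float32)), e.mean(0))
v=a.mean(0)-b.mean(0);print('angle',np.degrees(np.arctan2(v[1],v[0])))
E
```

```text
cam (array([551.1, -93.9, 384.2]), array([-0.3, -0. , -1. ]))
[484.5 -76.3  30. ] [483.4 -71.5  30. ]
[486.4 -76.8  40. ] [482.4 -70.5  40. ]
[487.9 -77.2  48. ] [481.5 -69.6  48. ]
timerL [486.4 -47.4  40. ]
timerR [ 486.4 -106.2   40. ]
[257 289  28  23 495] [270.9 300. ] [486.4 -80.7  36. ]
(array([483.9, -71.6,  28.5]), np.float64(0.6891030666251999)) (array([485.2, -76.4,  32.6]), np.float64(0.4003380543393404))
[  445    79   128   182 11315]
disc [ 519.4 -296.4] 65.60026449630146 316
ear ((603.9804077148438, -302.368896484375), (32.29230880737305, 19.492841720581055), 86.12278747558594) [ 607.3 -302.7]
ear ((435.1858215332031, -288.2466125488281), (31.940765380859375, 19.253887176513672), 85.84765625) [ 431.8 -288.1]
angle -4.741109118386484
```

```bash
python3 -m jog '{"jaw":[91,91,91,91,91,91,91,91,91,91],"slide":[[0.2,-0.55,0],[0,0,0.8],[0,0,0.9],[0,0,0.9],[0,0,0.9],[0,0,0.7],[0,0,0.6],[0,0,0.4],[0,0,0.4],[0,0,0]],"spin":[0,0,0,0,0,0,0,0,0,0]}'; python3 -m jog '{"jaw":[55,55,55,55,55,55,55],"slide":[[0,0,0],[0,0,0],[0,0,0],[0,0,0],[0,0,0],[0,0,0],[0,0,0]],"spin":[0,0,0,0,0,0,0]}' 20
```

```text
time_s: 3.15
ee_pos: [483.0, -78.9, 17.3]
ee_rot: [-180.0, 0.2, -0.1]
force: [-0.4, 0.3, -0.2]
gripper_width: 90.7
gripper_force: 0.0
time_s: 3.85
ee_pos: [485.6, -78.4, 19.0]
ee_rot: [180.0, -0.0, -0.1]
force: [-0.3, 0.5, 5.5]
gripper_width: 59.0
gripper_force: 20.0
```

```bash
python3 -m jog '{"jaw":[55,55,55,55,55,55],"slide":[[0,0,-0.3],[0,0,-0.6],[0,0,-0.9],[0,0,-0.9],[0,0,-0.6],[0,0,0]],"spin":[0,0,0,0,0,0]}'; python3 - <<'E'
from h import *
np.set_printoptions(precision=1,suppress=True)
a=snap('wrist','w2.png');b=snap('side','s2.png')
cv2.imwrite('pics/c2.png',np.hstack([cv2.resize(a[120:420,170:470],(400,400)),cv2.resize(b[200:320,220:340],(400,400))])[:,:,::-1])
E
```

```text
time_s: 4.45
ee_pos: [487.2, -78.9, 120.2]
ee_rot: [179.9, -0.3, -0.1]
force: [0.2, 0.2, -0.1]
gripper_width: 54.8
gripper_force: 0.0
```

View pics/c2.png

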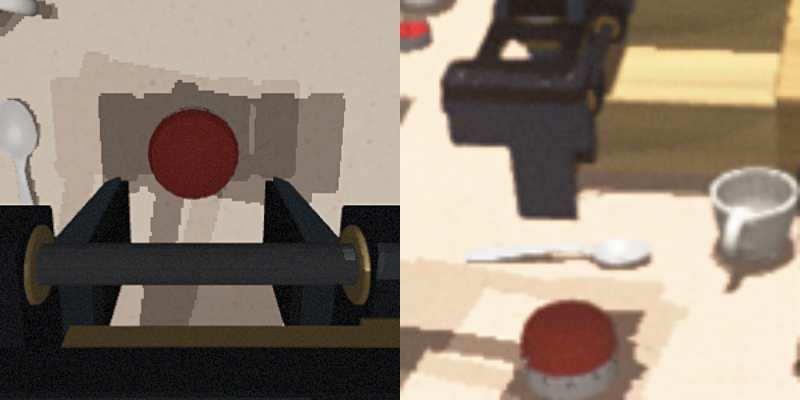

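The timer slipped out and is still standing on the worktop, at crop pixel (193,153). I'll re-measure it and grip lower.

```bash
python3 - <<'E'
from h import *
np.set_printoptions(precision=1,suppress=True)
M=env.camera_model('wrist');print(env.state()['ee_pos'],ray('wrist',320,240,M)[0])
for z in(30,40,48):print(onz('wrist',314.7,234.8,z,M), [onz('wrist',u,v,z,M)[:2] for u,v in((281.5,234.8),(348.5,234.8),(314.7,201),(314.7,269))])
b=cv2.imread('pics/s2.png');hsv=cv2.cvtColor(b,cv2.COLOR_BGR2HSV).astype(int)
red=(((hsv[...,0]<8)|(hsv[...,0]>172))&(hsv[...,1]>130)&(hsv[...,2]>60)).astype(np.uint8);red[:275]=0;red[330:]=0;red[:,:240]=0;red[:,310:]=0
n,l,st,c=cv2.connectedComponentsWithStats(red);i=1+np.argmax(st[1:,4]);print(st[i],c[i],onz('side',*c[i],36))
(c1,d1),(c2,d2)=ray('wrist',314.7,234.8,M),ray('side',*c[i]);t=np.linalg.lstsq(np.c_[d1,-d2],c2-c1,rcond=None)[0];print(c1+t[0]*d1,c2+t[1]*d2)
a=snap('top','t3.png');hsv=cv2.cvtColor(a,cv2.COLOR_RGB2HSV).astype(int)
red=(((hsv[...,0]<8)|(hsv[...,0]>172))&(hsv[...,1]>130)&(hsv[...,2]>60)).astype(np.uint8);red[:250]=0;red[310:]=0;red[:,:340]=0;red[:,395:]=0
n,l,st,c=cv2.connectedComponentsWithStats(red);print(st,c)
E
```

```text
[485.  -78.4 117.3] [557.2 -79.2 315.4]
[481.5 -76.6  30. ] [array([481.6, -47.2]), array([ 481.4, -106.7]), array([511.7, -76.8]), array([449.2, -76.5])]
[484.2 -76.7  40. ] [array([484.3, -48.3]), array([ 484.1, -105.7]), array([513.3, -76.9]), array([453. , -76.6])]
[486.3 -76.8  48. ] [array([486.4, -49.2]), array([ 486.2, -104.9]), array([514.6, -77. ]), array([456. , -76.6])]
[256 291  29  22 494] [270.  301.4] [485.2 -85.4  36. ]
[481.3 -76.6  29.3] [483.1 -76.6  28.8]
[[     0      0    640    480 307192]
 [   373    285      3      3      8]] [[319.5 239.5]
 [373.9 285.9]]
```

```bash
python3 -m jog '{"jaw":[91,91,91,91,91,91,91,91,91],"slide":[[0,0,0],[0,0,0],[0,0,0],[0,0,0.8],[0,0,0.9],[0,0,0.9],[0,0,0.7],[0,0,0.4],[0,0,0.1]],"spin":[0,0,0,0,0,0,0,0,0]}'; python3 -m jog '{"jaw":[55,55,55,55,55,55,55,55],"slide":[[0,0,0],[0,0,0],[0,0,0],[0,0,0],[0,0,0],[0,0,0],[0,0,0],[0,0,0]],"spin":[0,0,0,0,0,0,0,0]}' 20
```

```text
time_s: 5.5
ee_pos: [484.0, -78.2, 1.9]
ee_rot: [-180.0, 0.2, -0.1]
force: [0.4, 0.0, 1.1]
gripper_width: 91.2
gripper_force: 0.0
time_s: 6.3
ee_pos: [485.8, -78.5, 4.2]
ee_rot: [180.0, -0.1, -0.1]
force: [-0.7, 0.5, 6.5]
gripper_width: 61.4
gripper_force: 20.0
```

```bash
python3 -m jog '{"jaw":[55,55,55,55],"slide":[[0,0,-0.1],[0,0,-0.3],[0,0,-0.3],[0,0,0]],"spin":[0,0,0,0]}' 25
```

```text
time_s: 6.7
ee_pos: [486.5, -78.7, 26.0]
ee_rot: [180.0, -0.2, -0.1]
force: [0.0, 0.1, -1.7]
gripper_width: 61.5
gripper_force: 25.0
```

```bash
python3 -m jog '{"jaw":[55,55,55,55,55,55,55,55,55,55],"slide":[[0,0,-0.4],[0,0,-0.7],[0,0,-0.9],[0,0,-0.8],[0,-0.4,-0.6],[0.1,-0.7,-0.4],[0.1,-0.8,-0.2],[0.2,-0.8,0],[0.2,-0.8,0],[0.2,-0.8,0]],"spin":[0,0,0,0,0,0,0,0,0,0]}';python3 -m jog '{"jaw":[55,55,55,55,55,55,55,55,55,55],"slide":[[0.2,-0.8,0],[0.2,-0.8,0],[0.1,-0.8,0],[0.1,-0.8,0],[0.05,-0.8,0],[0,-0.8,0],[0,-0.6,0],[0,-0.3,0],[0,0,0],[0,0,0]],"spin":[0,0,0,0,0,0,0,0,0,0]}'
python3 - <<'E'
from h import *
snap('top','t4.png');a=snap('wrist','w4.png');b=snap('side','s4.png')
cv2.imwrite('pics/c4.png',np.hstack([cv2.resize(a,(400,300)),cv2.resize(b[130:280,220:420],(400,300))])[:,:,::-1])
E
```

```text
time_s: 7.7
ee_pos: [509.6, 51.4, 144.6]
ee_rot: [180.0, -0.0, -0.1]
force: [0.7, 0.1, -0.3]
gripper_width: 61.3
gripper_force: 25.0
time_s: 8.7
ee_pos: [529.4, 220.8, 144.4]
ee_rot: [179.9, 0.0, -0.1]
force: [-0.3, -0.1, -0.1]
gripper_width: 61.3
gripper_force: 25.0
```

View pics/c4.png

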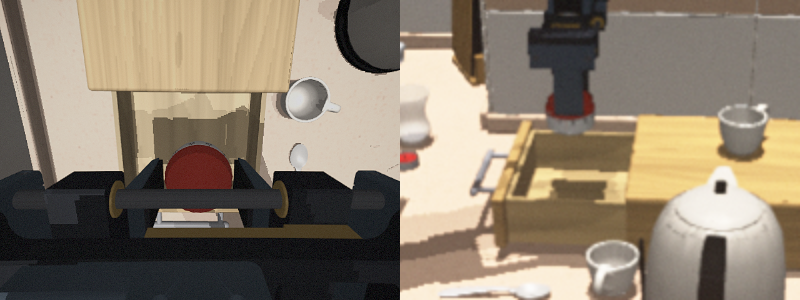

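The timer is held over the drawer, a little tilted. The drawer's inner walls show at crop columns 131 and 250.

```bash
python3 - <<'E'
from h import *
np.set_printoptions(precision=1,suppress=True)
M=env.camera_model('wrist')
print(onz('wrist',210,210,79,M),onz('wrist',400,210,79,M),'chest front edge',onz('wrist',135,143,100,M),onz('wrist',465,150,100,M))
print(env.state()['ee_pos'])
E
```

```text
[552.9 306.   79. ] [552.2 153.4  79. ] chest front edge [604.4 347.  100. ] [598.7 115.7 100. ]
[529.5 220.5 144.6]
```

```bash
python3 -m jog '{"jaw":[55,55,55,55,55,55,55,55,55,55],"slide":[[0,-0.3,0.3],[0,0,0.6],[0,0,0.7],[0,0,0.7],[0,0,0.6],[0,0,0.4],[0,0,0.2],[0,0,0.1],[0,0,0.1],[0,0,0]],"spin":[0,0,0,0,0,0,0,0,0,0]}'
```

```text
time_s: 9.85
ee_pos: [529.8, 230.6, 33.8]
ee_rot: [-180.0, -0.0, -0.1]
force: [-0.7, 0.1, -1.1]
gripper_width: 61.4
gripper_force: 25.0
```

```bash
python3 -m jog '{"jaw":[55,55,55,55],"slide":[[0,0,0.1],[0,0,0.1],[0,0,0.05],[0,0,0]],"spin":[0,0,0,0]}'
```

```text
time_s: 10.25
ee_pos: [530.5, 230.6, 27.2]
ee_rot: [-180.0, -0.1, -0.1]
force: [-0.6, -1.0, 5.5]
gripper_width: 61.1
gripper_force: 25.0
```

Contact with the floor. I'll release, rise and check.

```bash
python3 -m jog '{"jaw":[70,85,85,85,85,85,85,85,85,85],"slide":[[0,0,0],[0,0,0],[0,0,0],[0,0,-0.3],[0,0,-0.7],[0,0,-0.9],[0,0,-0.9],[0,0,-0.8],[0,0,-0.5],[0,0,0]],"spin":[0,0,0,0,0,0,0,0,0,0]}'; python3 - <<'E'
from h import *
snap('top','t5.png');a=snap('wrist','w5.png');b=snap('side','s5.png')
cv2.imwrite('pics/c5.png',np.hstack([cv2.resize(a,(400,300)),cv2.resize(b[130:280,220:420],(400,300))])[:,:,::-1])
E
```

```text
time_s: 11.25
ee_pos: [531.2, 231.1, 152.0]
ee_rot: [-179.9, -0.3, -0.1]
force: [-0.6, -0.0, 0.7]
gripper_width: 85.3
gripper_force: 0.0
```

View pics/c5.png

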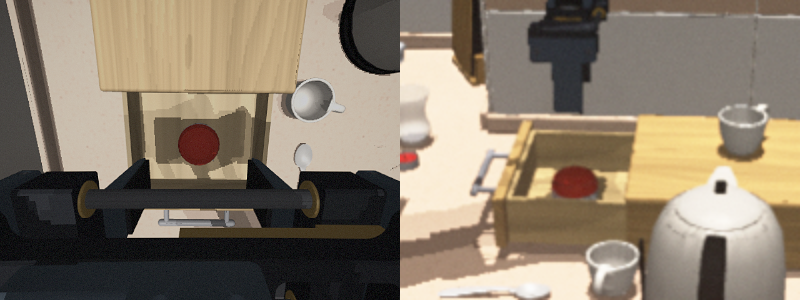

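The timer stands upright in the middle of the drawer at crop (198,145), and the handle is at about (195,222). Next I'll move in front of the handle and close the fingers.

```bash
python3 -m jog '{"jaw":[0,0,0,0,0,0,0,0,0,0],"slide":[[-0.4,0,0],[-0.8,0,0],[-0.9,0,0],[-0.9,0,0],[-0.9,0,0],[-0.8,0,0],[-0.6,0,0],[-0.3,0,0],[0,0,0],[0,0,0]],"spin":[0,0,0,0,0,0,0,0,0,0]}'; python3 - <<'E'
from h import *
np.set_printoptions(precision=1,suppress=True)
a=snap('wrist','w6.png');M=env.camera_model('wrist');t=snap('top','t6.png');print(env.state()['ee_pos'])
hsv=cv2.cvtColor(t,cv2.COLOR_RGB2HSV).astype(int)
m=((hsv[...,1]<20)&(hsv[...,2]>90)).astype(np.uint8);m[:296]=0;m[320:]=0;m[:,:220]=0;m[:,290:]=0
n,l,st,c=cv2.connectedComponentsWithStats(m);i=1+np.argmax(st[1:,4]);print(st[i],c[i],onz('top',*c[i],68))
E
```

```text
time_s: 12.4
ee_pos: [362.3, 231.1, 149.1]
ee_rot: [-180.0, -0.1, -0.1]
force: [-0.0, -1.1, 0.2]
gripper_width: 8.0
gripper_force: 0.0
[362.5 231.1 149. ]
[268 296  11  24 119] [273.  309.4] [399.7 179.4  68. ]
```

View pics/w6.png

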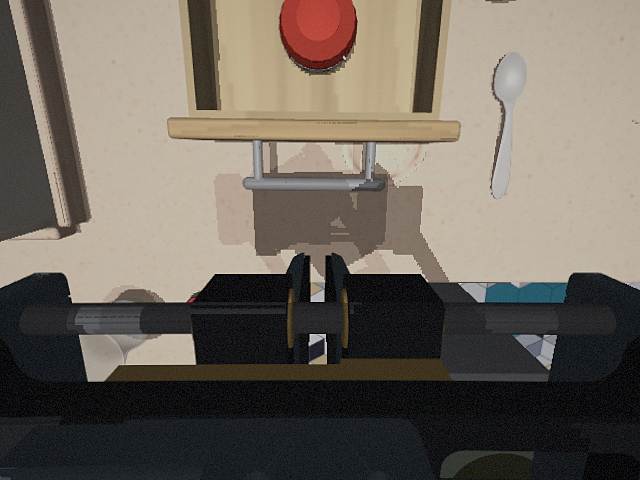

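The handle bar spans (244–385, 183), well ahead of the fingers. I'll descend and push.

```bash
python3 -m jog '{"jaw":[0,0,0,0,0,0,0,0,0],"slide":[[0,0,0.4],[0,0,0.8],[0,0,0.8],[0,0,0.7],[0,0,0.5],[0,0,0.2],[0.2,0,0],[0.3,0,0],[0.2,0,0]],"spin":[0,0,0,0,0,0,0,0,0]}' 20; python3 -m jog '{"jaw":[0,0,0,0,0,0,0,0,0,0],"slide":[[0.2,0,0],[0.3,0,0],[0.4,0,0],[0.5,0,0],[0.5,0,0],[0.5,0,0],[0.5,0,0],[0.4,0,0],[0.3,0,0],[0.1,0,0]],"spin":[0,0,0,0,0,0,0,0,0,0]}'
```

```text
time_s: 13.4
ee_pos: [384.8, 231.4, 47.9]
ee_rot: [-179.9, -0.2, -0.2]
force: [-0.6, -0.1, -0.5]
gripper_width: 0.6
gripper_force: 0.0
time_s: 14.4
ee_pos: [495.1, 230.7, 46.9]
ee_rot: [-180.0, -0.1, -0.2]
force: [-1.2, 0.9, 0.1]
gripper_width: 0.3
gripper_force: 0.5
```

```bash
python3 -m jog '{"jaw":[0,0,0,0,0,0,0,0],"slide":[[0.2,0,0],[0.2,0,0],[0.2,0,0],[0.2,0,0],[0.2,0,0],[0.1,0,0],[0.1,0,0],[0,0,0]],"spin":[0,0,0,0,0,0,0,0]}'; python3 -m jog '{"jaw":[0,0,0,0],"slide":[[0.1,0,0],[0.1,0,0],[0.1,0,0],[0,0,0]],"spin":[0,0,0,0]}'
```

```text
time_s: 15.2
ee_pos: [530.5, 230.7, 47.2]
ee_rot: [-180.0, -0.1, -0.1]
force: [-0.2, 0.2, -0.6]
gripper_width: 0.5
gripper_force: 0.0
time_s: 15.6
ee_pos: [539.4, 230.6, 47.1]
ee_rot: [-180.0, -0.1, -0.1]
force: [-0.2, -0.1, 0.4]
gripper_width: 0.5
gripper_force: 0.0
```

```bash
python3 -m jog '{"jaw":[0,0,0],"slide":[[0.1,0,0],[0.1,0,0],[0,0,0]],"spin":[0,0,0]}'; python3 -m jog '{"jaw":[0,0,0],"slide":[[0.1,0,0],[0.1,0,0],[0,0,0]],"spin":[0,0,0]}'
```

```text
time_s: 15.9
ee_pos: [545.3, 230.4, 47.0]
ee_rot: [-180.0, -0.1, -0.1]
force: [-0.5, -0.3, 0.3]
gripper_width: 0.7
gripper_force: 0.0
time_s: 16.2
ee_pos: [551.3, 230.4, 47.0]
ee_rot: [-180.0, -0.1, -0.1]
force: [0.1, -1.0, -0.2]
gripper_width: 0.4
gripper_force: 0.0
```

```bash
python3 -m jog '{"jaw":[0,0,0],"slide":[[0.1,0,0],[0.1,0,0],[0,0,0]],"spin":[0,0,0]}'; python3 - <<'E'
from h import *
b=snap('side','s7.png');t=snap('top','t7.png')
cv2.imwrite('pics/c7.png',np.hstack([cv2.resize(t[170:320,190:340],(300,300)),cv2.resize(b[130:280,220:420],(400,300))])[:,:,::-1])
E
```

```text
time_s: 16.5
ee_pos: [557.3, 230.4, 47.0]
ee_rot: [-180.0, -0.1, -0.1]
force: [-0.2, 0.0, 0.1]
gripper_width: 0.5
gripper_force: 0.0
```

View pics/c7.png

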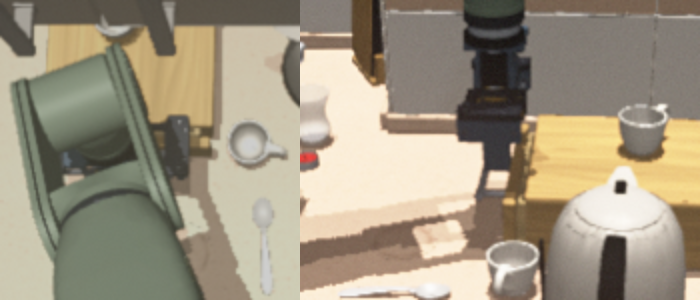

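The side view shows the drawer almost shut. I'll keep pushing until it stops.

```bash
python3 -m jog '{"jaw":[0,0,0],"slide":[[0.1,0,0],[0,0,0],[0,0,0]],"spin":[0,0,0]}';python3 -m jog '{"jaw":[0,0,0],"slide":[[0.1,0,0],[0.05,0,0],[0,0,0]],"spin":[0,0,0]}'
```

```text
time_s: 16.9
ee_pos: [559.8, 230.4, 47.0]
ee_rot: [-180.0, -0.0, -0.1]
force: [0.9, 0.9, 0.6]
gripper_width: 0.5
gripper_force: 0.0
time_s: 17.2
ee_pos: [564.4, 230.3, 47.0]
ee_rot: [180.0, -0.0, -0.1]
force: [-0.7, -0.3, -0.6]
gripper_width: 0.5
gripper_force: 0.1
```

```bash
python3 -m jog '{"jaw":[0,0,0],"slide":[[0.1,0,0],[0,0,0],[0,0,0]],"spin":[0,0,0]}';python3 - <<'E'
from h import *
np.set_printoptions(precision=1,suppress=True)
b=env.grab_frame('side')
# side: where chest-front / panel / handle project, z=87, at right face y~122
for x in (445,590,601):print(x,proj('side',[x,122,87]),proj('side',[x,122,40]))
print('bar end',proj('side',[566,176,63]),'tcp',proj('side',env.state()['ee_pos']))
for v in(208,214,220,225):print(v,' '.join('%d,%d,%d'%tuple(b[v,u]) for u in range(312,334)))
E
```

```text
time_s: 17.5
ee_pos: [567.5, 230.4, 47.0]
ee_rot: [-180.0, -0.0, -0.1]
force: [-0.2, 0.0, -0.6]
gripper_width: 0.6
gripper_force: 0.0
445 [267.3 229.8] [268.7 246.2]
590 [327.2 231.7] [327.4 248.3]
601 [331.8 231.8] [331.9 248.4]
bar end [319.4 228.6] tcp [322.  223.4]
208 251,239,219 253,240,219 250,232,202 192,160,142 72,66,66 59,57,60 58,58,58 57,54,56 62,58,61 63,60,59 59,54,58 61,56,59 61,58,60 61,59,58 61,62,61 59,59,60 60,56,55 114,95,80 139,112,86 108,85,59 99,78,52 103,81,55
214 250,237,212 253,240,216 240,210,183 123,105,96 58,52,55 61,56,57 68,60,62 67,60,60 61,57,57 65,58,57 65,61,60 63,59,59 63,57,58 54,52,52 58,56,57 58,57,58 64,58,51 95,74,54 100,76,49 99,75,50 101,79,52 98,76,52
220 251,235,208 211,182,158 99,89,82 81,75,74 92,82,78 166,142,123 234,204,175 244,226,196 244,227,196 243,226,196 245,228,201 243,226,196 244,227,196 245,227,200 246,231,201 230,195,165 147,116,84 107,85,52 98,75,50 98,77,52 98,74,47 104,82,54
225 118,100,90 88,77,76 88,79,77 87,81,80 98,89,86 104,92,87 108,92,87 105,91,80 107,93,84 107,92,84 113,98,91 119,105,99 115,98,91 117,100,90 110,94,79 106,84,62 96,75,51 99,74,52 98,77,52 99,76,53 138,105,70 211,169,106
```

```bash
python3 - <<'E'
from h import *
np.set_printoptions(precision=1,suppress=True)
M=env.camera_model('wrist');now=env.state()['ee_pos'];then=np.array([362.5,231.1,149.])
for n,u,v,z in[('bar',314,183,66),('barL',246,183,66),('barR',383,183,66),('face top',314,138,87),('back of front',314,116,87),('tcp?',316,256,149)]:
    c,d=ray('wrist',u,v,M);c=c-now+then;print(n,c+d*(z-c[2])/d[2])
M=env.camera_model('wrist')
for n,P in[('chest front edge',[601,231,100]),('shut panel top',[595,231,87]),('bar if shut',[563,200,66])]:print(n,proj('wrist',P,M))
a=snap('wrist','w8.png')
for u in(200,250,400,450):print(u,[ '%d:%d,%d,%d'%(v,*a[v,u]) for v in range(60,260,6)])
E
```

```text
bar [405.3 233.3  66. ]
barL [405.4 290.3  66. ]
barR [405.  175.4  66. ]
face top [440.9 232.8  87. ]
back of front [456.5 232.7  87. ]
tcp? [368.5 231.4 149. ]
chest front edge [314.6 235. ]
shut panel top [314.9 240. ]
bar if shut [368.9 283.2]
200 ['60:192,169,129', '66:195,169,130', '72:195,168,130', '78:194,170,128', '84:193,169,130', '90:192,163,124', '96:191,166,127', '102:191,167,128', '108:189,163,127', '114:190,167,127', '120:187,161,121', '126:186,164,122', '132:187,161,123', '138:186,161,121', '144:188,164,123', '150:184,159,120', '156:184,161,124', '162:182,157,120', '168:184,160,124', '174:185,160,124', '180:182,159,121', '186:183,160,122', '192:180,158,119', '198:183,162,124', '204:180,156,119', '210:183,160,122', '216:182,159,121', '222:163,140,105', '228:142,123,90', '234:95,77,59', '240:79,64,44', '246:84,69,47', '252:91,79,57', '258:188,171,156']
250 ['60:193,169,130', '66:194,168,129', '72:193,170,130', '78:196,171,132', '84:193,168,129', '90:197,174,134', '96:195,171,131', '102:195,170,131', '108:192,167,128', '114:195,172,134', '120:196,170,132', '126:194,169,1
[... 950 characters left out ...]
 '234:85,73,54', '240:84,70,50', '246:87,69,48', '252:123,102,78', '258:85,72,55']
450 ['60:183,159,124', '66:180,157,118', '72:183,157,119', '78:183,161,123', '84:183,157,119', '90:184,161,121', '96:187,162,124', '102:172,149,110', '108:178,154,117', '114:175,152,116', '120:177,151,114', '126:179,156,118', '132:179,153,117', '138:181,158,120', '144:177,152,114', '150:180,155,118', '156:179,155,117', '162:182,159,121', '168:180,157,120', '174:182,158,119', '180:183,159,123', '186:185,160,122', '192:115,98,71', '198:118,101,72', '204:116,100,72', '210:112,93,64', '216:121,104,78', '222:123,107,76', '228:96,83,64', '234:80,68,51', '240:84,72,53', '246:84,72,52', '252:83,70,53', '258:67,54,35']
```

```bash
python3 - <<'E'
from h import *
b=snap('side','s8.png');a=cv2.imread('pics/w8.png')[:,:,::-1]
cv2.imwrite('pics/c8.png',np.vstack([cv2.resize(b[170:265,270:430],(800,300) if 0 else (500,297),interpolation=cv2.INTER_CUBIC),cv2.resize(a[160:400,100:504],(500,297))])[:,:,::-1])
E
```

```text
(no output)
```

View pics/c8.png

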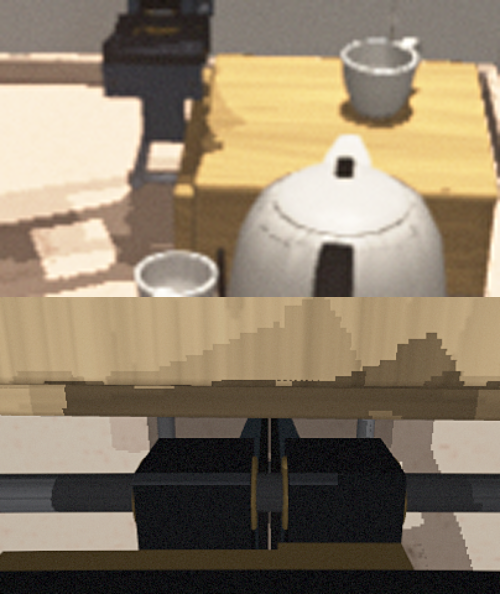

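The drawer front strip now sits flush with the chest edge, with the fingertips close in front of it. I'll compute how far it has moved.

```bash
python3 - <<'E'
from h import *
np.set_printoptions(precision=1,suppress=True)
M=env.camera_model('wrist');print(env.state()['ee_pos'])
for n,v,z in[('face bottom row',258,87),('chest edge',229.5,100),('as chest',258,100),('panel back',231,87)]:print(n,onz('wrist',200,v,z,M))
for n,u,v,y,in[('panel',328,231,122),('chest',332,231,122)]:
    c,d=ray('side',u,v);print(n,c+d*(y-c[1])/d[1])
for P in([585,284,75],[555,284,66],[549,270,66],[585,284,63]):print(P,proj('wrist',P,M))
a=cv2.imread('pics/w8.png')
for v in range(250,300,4):print(v,[tuple(int(k) for k in a[v,u]) for u in(225,230,235,392,396,400)])
E
```

```text
[567.2 230.4  47.1]
face bottom row [585.7 288.5  87. ]
chest edge [603.6 282.4 100. ]
as chest [590.1 283.7 100. ]
panel back [599.6 287.2  87. ]
panel [591.9 122.   89. ]
chest [601.4 122.   89.3]
[585, 284, 75] [216.2 251.9]
[555, 284, 66] [224.9 296.1]
[549, 270, 66] [249.4 305.4]
[585, 284, 63] [222.4 245.5]
250 [(57, 79, 93), (59, 75, 92), (52, 72, 90), (51, 74, 87), (52, 73, 87), (57, 74, 88)]
254 [(51, 70, 87), (50, 71, 86), (55, 75, 90), (56, 75, 89), (51, 73, 85), (78, 104, 122)]
258 [(76, 89, 102), (70, 68, 69), (80, 74, 78), (55, 66, 76), (53, 66, 77), (55, 72, 85)]
262 [(82, 93, 107), (76, 73, 75), (72, 67, 70), (72, 71, 69), (69, 68, 68), (101, 99, 99)]
266 [(82, 96, 107), (70, 68, 67), (69, 68, 68), (67, 65, 68), (103, 102, 101), (94, 92, 93)]
270 [(80, 91, 103), (75, 74, 72), (73, 70, 72), (69, 69, 71), (102, 101, 102), (96, 90, 91)]
274 [(84, 95, 108), (8, 5, 8), (18, 6, 12), (5, 3, 4), (12, 4, 14), (5, 1, 2)]
278 [(39, 43, 48), (15, 20, 7), (19, 18, 21), (7, 15, 9), (20, 18, 3), (27, 26, 17)]
282 [(18, 9, 7), (26, 20, 17), (19, 15, 13), (18, 19, 15), (20, 21, 24), (4, 1, 0)]
286 [(27, 26, 27), (21, 23, 20), (21, 22, 18), (17, 9, 14), (16, 12, 19), (17, 13, 19)]
290 [(7, 6, 4), (20, 11, 17), (23, 24, 25), (9, 10, 11), (24, 25, 27), (3, 3, 3)]
294 [(14, 15, 8), (24, 21, 21), (12, 8, 11), (12, 14, 15), (15, 18, 17), (15, 16, 8)]
298 [(6, 0, 8), (19, 17, 12), (17, 22, 17), (21, 10, 21), (0, 0, 0), (22, 15, 23)]
```

```bash
python3 -m jog '{"jaw":[0,0,0],"slide":[[0.1,0,0],[0,0,0],[0,0,0]],"spin":[0,0,0]}';python3 -m jog '{"jaw":[0,0,0],"slide":[[0.1,0,0],[0,0,0],[0,0,0]],"spin":[0,0,0]}'
```

```text
time_s: 17.95
ee_pos: [570.4, 230.4, 47.0]
ee_rot: [-180.0, -0.0, -0.1]
force: [-0.3, 0.4, -0.9]
gripper_width: 0.7
gripper_force: 0.0
time_s: 18.25
ee_pos: [571.0, 230.3, 47.0]
ee_rot: [180.0, 0.3, -0.2]
force: [-5.3, 0.5, 2.9]
gripper_width: 0.2
gripper_force: 2.6
```

```bash
python3 -m jog '{"jaw":[0,0,0],"slide":[[0.1,0,0],[0,0,0],[0,0,0]],"spin":[0,0,0]}'
```

```text
time_s: 18.55
ee_pos: [570.8, 230.3, 47.0]
ee_rot: [179.9, 0.6, -0.2]
force: [-12.3, 0.6, 7.9]
gripper_width: 0.7
gripper_force: 6.0
```

Firm stop, so the drawer is shut. I'll relieve the push, then go straight up.

```bash
python3 -m jog '{"jaw":[0,0,0],"slide":[[-0.25,0,0],[0,0,0],[0,0,0]],"spin":[0,0,0]}';python3 -m jog '{"jaw":[0,0,0,0,0,0,0],"slide":[[0,0,-0.2],[0,0,-0.3],[0,0,-0.5],[0,0,-0.8],[0,0,-0.9],[0,0,-0.8],[0,0,0]],"spin":[0,0,0,0,0,0,0]}'
python3 - <<'E'
from h import *
np.set_printoptions(precision=1,suppress=True)
M=env.camera_model('wrist');print(env.state()['ee_pos'])
a=snap('wrist','w9.png')
for P in([602,300,100],[586,300,87],[586,200,87],[551,284,66],[551,250,68]):print(P,proj('wrist',P,M))
b=a[:,:,:].astype(int)
for u in(190,420):print(u,[(v,tuple(int(k) for k in a[v,u])) for v in range(160,240,3)])
E
```

```text
time_s: 18.85
ee_pos: [569.2, 230.4, 47.1]
ee_rot: [-180.0, -0.1, -0.1]
force: [-0.9, 1.0, -0.7]
gripper_width: 0.4
gripper_force: 0.0
time_s: 19.55
ee_pos: [571.4, 231.3, 156.8]
ee_rot: [-179.8, -0.5, -0.2]
force: [0.6, 1.2, 0.7]
gripper_width: 0.3
gripper_force: 0.0
[571.4 231.3 156.8]
[602, 300, 100] [227.9 203.2]
[586, 300, 87] [233.5 220. ]
[586, 200, 87] [354.9 219.7]
[551, 284, 66] [259.3 252.9]
[551, 250, 68] [296.5 253.4]
190 [(160, (178, 153, 115)), (163, (178, 155, 119)), (166, (177, 152, 117)), (169, (177, 153, 116)), (172, (179, 156, 118)), (175, (179, 156, 120)), (178, (177, 152, 115)), (181, (179, 155, 117)), (184, (180, 155, 117)), (187, (176, 153, 118)), (190, (167, 144, 110)), (193, (160, 136, 103)), (196, (162, 139, 105)), (199, (141, 121, 88)), (202, (163, 139, 106)), (205, (175, 151, 115)), (208, (178, 154, 116)), (211, (176, 152, 114)), (214, (133, 112, 84)), (217, (186, 176, 160)), (220, (187, 176, 159)), (223, (186, 174, 158)), (226, (189, 176, 160)), (229, (188, 176, 160)), (232, (189, 178, 163)), (235, (189, 174, 157)), (238, (190, 177, 162))]
420 [(160, (179, 154, 118)), (163, (176, 153, 114)), (166, (180, 158, 121)), (169, (180, 154, 116)), (172, (182, 158, 121)), (175, (184, 158, 121)), (178, (180, 156, 118)), (181, (183, 158, 120)), (184, (184, 160, 122)), (187, (183, 159, 121)), (190, (185, 160, 124)), (193, (154, 132, 97)), (196, (191, 167, 128)), (199, (187, 163, 121)), (202, (105, 86, 60)), (205, (110, 92, 67)), (208, (97, 81, 57)), (211, (103, 90, 66)), (214, (103, 84, 60)), (217, (104, 90, 71)), (220, (188, 171, 155)), (223, (192, 176, 159)), (226, (191, 178, 162)), (229, (191, 179, 164)), (232, (188, 176, 160)), (235, (186, 171, 156)), (238, (191, 176, 159))]
```

The drawer is flush: its front strip shows at the expected rows. Now I'll move above the near ear.

```bash
python3 -m jog '{"jaw":[60,60,60,60,60,60,60,60,60,60],"slide":[[-0.2,0.3,0],[-0.4,0.7,0],[-0.5,0.95,0],[-0.5,0.95,0],[-0.5,0.95,0],[-0.5,0.95,0],[-0.4,0.95,0],[-0.3,0.95,0],[-0.2,0.95,0],[-0.2,0.95,0]],"spin":[0,0,0,0,0,0,0,0,0,0]}' 20;python3 -m jog '{"jaw":[60,60,60,60,60,60,60,60,60,60],"slide":[[-0.2,0.95,0],[-0.2,0.95,0],[-0.2,0.95,0],[-0.1,0.95,0],[0,0.95,0],[0,0.95,0],[0,0.95,0],[0,0.95,0],[0,0.7,0],[0,0.4,0]],"spin":[0,0,0,0,0,0,0,0,0,0]}'
cat > sau.py <<'E'
from h import *
np.set_printoptions(precision=1,suppress=True)
env.grab_frame('wrist');s=env.state();M=env.camera_model('wrist')
import sys;w=snap('wrist',sys.argv[1]);print(s['ee_pos'],s['ee_rot'],s['qpos'])
h=cv2.cvtColor(w,cv2.COLOR_RGB2HSV).astype(int)
m=((h[...,1]<28)&(h[...,2]>130)).astype(np.uint8)
n,l,st,c=cv2.connectedComponentsWithStats(m);i=1+np.argmax(st[1:,4]);print(st[i])
cn=max(cv2.findContours((l==i).astype(np.uint8),0,1)[0],key=cv2.contourArea)[:,0]
W=np.array([onz('wrist',*p,24,M)[:2] for p in cn.astype(float)]);ctr=np.array([519.5,-295.5])
for _ in range(20):
    d=np.hypot(*(W-ctr).T);k=abs(d-66)<5
    A=np.c_[2*W[k],np.ones(k.sum())];x=np.linalg.lstsq(A,(W[k]**2).sum(1),rcond=None)[0];ctr=x[:2];r=np.sqrt(x[2]+ctr@ctr)
print('disc',ctr,r,k.sum());d=np.hypot(*(W-ctr).T)
for sg in(1,-1):
    e=W[(d>76)&(sg*(W[:,0]-ctr[0])>0)]
    if len(e)>10:
        b=cv2.minAreaRect(e.astype(np.float32));v=np.array(b[0])-ctr;print('ear',b,'dist',np.hypot(*v),'dir',np.degrees(np.arctan2(sg*v[1],sg*v[0])),'grip',ctr+v/np.hypot(*v)*81)
g=cv2.GaussianBlur(h[...,2].astype(np.uint8),(5,5),0)
E
python3 sau.py w10.png
```

```text
time_s: 20.6
ee_pos: [454.6, -28.7, 150.7]
ee_rot: [180.0, 0.2, -0.1]
force: [-0.4, -0.4, 0.3]
gripper_width: 60.3
gripper_force: 0.0
time_s: 21.6
ee_pos: [433.7, -289.3, 150.5]
ee_rot: [-179.9, 0.2, -0.2]
force: [0.9, -0.2, -0.2]
gripper_width: 59.9
gripper_force: 0.0
[ 434.1 -290.4  150.7] [180.    0.1  -0.2] [-35.   15.2  99.6  -0.1  65.3  55.3]
[  250    13   143   176 16653]
disc [ 521.4 -295.1] 65.50892613727096 323
ear ((605.357421875, -301.9990234375), (33.26099395751953, 18.562673568725586), 85.45758819580078) dist 84.19274621330145 dir -4.6932924519159585 grip [ 602.2 -301.7]
```

```bash
python3 -m jog '{"jaw":[60,60,60,60,60,60,60,60,60,60],"slide":[[0,0,0],[0.13,-0.06,0.5],[0,0,0.8],[0,0,0.8],[0,0,0.8],[0,0,0.7],[0,0,0.5],[0,0,0.4],[0,0,0.2],[0,0,0]],"spin":[0.56,0,0,0,0,0,0,0,0,0]}'; python3 -m jog '{"jaw":[60,60],"slide":[[0,0,0.1],[0,0,0.05]],"spin":[0,0]}'
```

```text
time_s: 22.7
ee_pos: [438.9, -286.1, 10.5]
ee_rot: [-180.0, 0.1, -4.6]
force: [1.0, 0.9, 0.2]
gripper_width: 59.8
gripper_force: 0.0
time_s: 22.9
ee_pos: [439.7, -287.1, 7.0]
ee_rot: [180.0, -0.1, -4.6]
force: [0.3, 0.1, 0.2]
gripper_width: 60.1
gripper_force: 0.0
```

```bash
python3 sau.py w11.png
```

```text
[ 439.5 -286.9    6.8] [180.   -0.   -4.6] [-34.4  24.4 110.   -0.   45.6  60.2]
[  191     0   257   218 40685]
disc [ 520.4 -295.1] 65.30023211934238 506
```

```bash
python3 -m jog '{"jaw":[60,60,60],"slide":[[-0.05,0.06,0],[0,0,0.15],[0,0,0]],"spin":[0,0,0]}'; python3 -m jog '{"jaw":[50,44,40,37,35,33,31,30,28,28],"slide":[[0,0,0],[0,0,0],[0,0,0],[0,0,0],[0,0,0],[0,0,0],[0,0,0],[0,0,0],[0,0,0],[0,0,0]],"spin":[0,0,0,0,0,0,0,0,0,0]}' 15;  python3 -m jog '{"jaw":[25,25,25],"slide":[[0,0,0],[0,0,0],[0,0,0]],"spin":[0,0,0]}' 55
```

```text
time_s: 23.3
ee_pos: [437.2, -288.4, 1.6]
ee_rot: [-180.0, 0.0, -4.6]
force: [-1.0, -0.4, -0.4]
gripper_width: 60.1
gripper_force: 0.0
time_s: 24.3
ee_pos: [437.7, -288.5, 2.0]
ee_rot: [180.0, -0.0, -4.6]
force: [0.4, 0.3, 0.2]
gripper_width: 27.9
gripper_force: 0.0
time_s: 24.6
ee_pos: [437.7, -288.5, 2.0]
ee_rot: [180.0, -0.0, -4.6]
force: [0.1, -0.2, -0.3]
gripper_width: 25.0
gripper_force: 0.0
```

```bash
sed -i 's/>130)/>110)/' sau.py; python3 sau.py w12.png; python3 - <<'E'
from h import *
np.set_printoptions(precision=1,suppress=True)
a=env.grab_frame('wrist');M=env.camera_model('wrist')
for P in([437.7,-288.5,2],[437.7,-288.5,22],[425,-287,23.5],[440,-289,23.5],[440,-272,23.5],[440,-306,23.5],[454,-290,24],[520,-295,30]):print(P,proj('wrist',P,M),proj('side',P),proj('top',P))
v=cv2.cvtColor(a,cv2.COLOR_RGB2HSV)
for r in range(180,330,10):print(r,' '.join('%3d/%-3d'%(v[r,u,1],v[r,u,2]) for u in range(220,420,12)))
b=env.grab_frame('side');v=cv2.cvtColor(b,cv2.COLOR_RGB2HSV)
for r in range(360,405,5):print(r,' '.join('%3d/%-3d'%(v[r,u,1],v[r,u,2]) for u in range(210,330,7)))
E
```

```text
[ 437.7 -288.5    2. ] [180.   -0.   -4.6] [-34.6  24.7 110.3  -0.   45.   60. ]
[  184     0   265   228 43667]
disc [ 520.4 -295.1] 65.28937357745974 514
[437.7, -288.5, 2] [316.4 265. ] [225.9 385.4] [442.3 296.6]
[437.7, -288.5, 22] [316.3 277. ] [224.4 377.8] [444.2 296.1]
[425, -287, 23.5] [315.6 298.6] [217.6 376.1] [444.  300.7]
[440, -289, 23.5] [316.9 274.1] [225.5 377.5] [444.5 295.3]
[440, -272, 23.5] [287.1 276.4] [227.8 370.4] [438.5 295.3]
[440, -306, 23.5] [346.8 271.8] [223.1 384.8] [450.5 295.2]
[454, -290, 24] [316.6 250.8] [233.  378.3] [444.7 290.2]
[520, -295, 30] [315.7 124.4] [268.9 380.6] [446.  266.3]
180  15/140  11/181  13/191   8/198   9/198   3/202   3/201  10/147  17/150  10/149   1/200   5/203   4/202   3/201   3/201   6/200  14/167
190  16/129  14/164  11/184  12/197   6/200   8/198  16/109  13/152  12/151  12/149  13/139   1/202   4/202   1/200   4/199  12/186  15/153
200  12/177  17/136  10/173  11/188   9/198   5/199  13/114  14/112  14/151  10/152  14/149  17/152   3/203   4/201  12/198  14/160  10/200
210  55/97   13/181  18/141  10/174  20/89   
[... 2266 characters left out ...]
/109  33/115  27/130  11/140   3/189   5/190   9/138   6/250   6/249   8/248  24/249  34/251  29/252  30/252
385  79/110  37/118  25/133  27/133  33/108  39/119  26/158  14/111   7/155   5/154  19/120   6/249   7/249   8/248   9/247   6/250   5/249  28/252
390  78/115  79/110  73/109  75/116  30/103  27/134   7/249  25/141  17/134  11/157  41/118   7/249   6/249   8/247   6/250   6/250   8/249  31/251
395  81/114  77/113  76/111  72/113  32/96    7/249   6/247   7/249  31/114  34/112  10/247   7/248   7/248  16/230   8/246   7/248   9/243  35/251
400  78/111  75/116  79/113  74/114   7/246   7/245   5/247   8/248   7/248   7/249   6/248   7/248   8/246  58/140  79/129  75/125  80/125  29/252
```

The fingers appear to have closed above the ear. The side image puts the tips at z≈25 while the state reads 2, which also explains passing over the handle bar and the first slip. I'll open and feel downward for the real worktop.

```bash
python3 -m jog '{"jaw":[60,60,60,60,60,60,60,60],"slide":[[0,0,0],[0,0,0],[0,0,0],[0,0,0],[0,0,0.2],[0,0,0.2],[0,0,0.1],[0,0,0]],"spin":[0,0,0,0,0,0,0,0]}' 15; python3 - <<'E'
from h import *
np.set_printoptions(precision=1,suppress=True)
b=env.grab_frame('side');cv2.imwrite('pics/s13.png',b[:,:,::-1]);g=cv2.cvtColor(b,cv2.COLOR_RGB2GRAY)
p=env.state()['ee_pos'];print(p)
for z in(0,10,20,30):
  for dy in(-30,-42):print(z,dy,proj('side',[p[0],p[1]+dy,z]))
for r in range(364,412,3):print(r,' '.join('%3d'%g[r,u] for u in range(196,250,3)))
E
```

```text
time_s: 25.6
ee_pos: [437.2, -288.2, -13.7]
ee_rot: [-180.0, 0.1, -4.6]
force: [-0.3, -0.1, 0.1]
gripper_width: 60.3
gripper_force: 0.0
[ 437.4 -288.4  -13.4]
0 -30 [221.7 399.1]
0 -42 [220.  404.5]
10 -30 [221.  395.3]
10 -42 [219.2 400.7]
20 -30 [220.2 391.5]
20 -42 [218.4 396.9]
30 -30 [219.4 387.6]
30 -42 [217.6 393. ]
364  38  39  38  36  46  54  57  57  61  55  60  55  39  41  45  88 104 114
367  51  44  48  54  59  58  74  76  59  39 121  36  41  45  41  92 107 118
370  47  63  61  55 110  60  61  58  58  40  83  50  73  97  89 112 115 115
373  33  39  35  33  36  38  48  46  36  46  61  44 104 103 107 109 114 111
376  52  51  47  47  42  42  38  35  40  46 101 104 105 105  99 111 112 110
379  53  53  55  52  54  53  53  56  55  52 102 104 105 102 102 112 107 111
382  52  50  52  52  54  54  55  56  58  54  76 107 105  99 101 108 109 108
385 232 183 161  98  53  52  54  57  56  55  60 127 124  95 103 105 106 138
388 237 230 207  94  52  54  55  55  56  54  47 102 103  95  99 109 148 151
391 240 187 103  98  59  55  57  53  51  56  48 101 102  95 100 114 144 153
394 141 138 139  99  85  57  49  55  55  57  57  93 102  98  92 132 214 246
397 136 139 100  96  95  99 101  95  84  76  64  95  96 104 101 229 243 245
400 136 130  96  98  92  97 101 101 101  95  99  99 103  97 242 221 241 243
403 138 101  96  99  97 102  96  97  98 102 101  98  98  99 118 241 232 241
406 136 122  95  99  96 108 105 104  98 101 101  98 101 101 101 124 241 230
409 117  94  99  95  99  98 101 101  97 134 134 114 101  98 115  97  99 194
```

```bash
python3 -m jog '{"jaw":[60,60,60],"slide":[[0,0,0.1],[0,0,0.1],[0,0,0]],"spin":[0,0,0]}'; python3 -m jog '{"jaw":[60,60,60],"slide":[[0,0,0.07],[0,0,0],[0,0,0]],"spin":[0,0,0]}'
```

```text
time_s: 25.95
ee_pos: [437.4, -288.3, -19.3]
ee_rot: [-180.0, 0.0, -4.6]
force: [-0.5, -0.4, 0.6]
gripper_width: 60.2
gripper_force: 0.0
time_s: 26.25
ee_pos: [437.7, -288.6, -21.0]
ee_rot: [180.0, -0.0, -4.6]
force: [0.2, -0.2, 0.5]
gripper_width: 59.8
gripper_force: 0.0
```

```bash
python3 -m jog '{"jaw":[60,60,60],"slide":[[0,0,0.06],[0,0,0],[0,0,0]],"spin":[0,0,0]}'; python3 -m jog '{"jaw":[50,44,40,38,36,34,32,30,30,30],"slide":[[0,0,0],[0,0,0],[0,0,0],[0,0,0],[0,0,0],[0,0,0],[0,0,0],[0,0,0],[0,0,0],[0,0,0]],"spin":[0,0,0,0,0,0,0,0,0,0]}' 15
```

```text
time_s: 26.55
ee_pos: [437.7, -288.5, -22.9]
ee_rot: [180.0, 0.0, -4.6]
force: [-0.1, 1.1, 0.1]
gripper_width: 60.0
gripper_force: 0.0
time_s: 27.55
ee_pos: [437.6, -288.4, -22.8]
ee_rot: [-180.0, 0.0, -4.6]
force: [-0.1, 1.4, 0.4]
gripper_width: 33.6
gripper_force: 15.0
```

The grip reads 33.6 mm, so the ear is held. I'll firm it and lift.

```bash
python3 -m jog '{"jaw":[28,28,28,28,28,28,28,28,28,28],"slide":[[0,0,0],[0,0,0],[0,0,0],[0,0,-0.05],[0,0,-0.1],[0,0,-0.15],[0,0,-0.2],[0,0,-0.2],[0,0,-0.1],[0,0,0]],"spin":[0,0,0,0,0,0,0,0,0,0]}' 55; cat > chk.py <<'E'
from h import *
np.set_printoptions(precision=1,suppress=True)
s=env.state();M=env.camera_model('wrist');w=env.grab_frame('wrist');print(s['ee_pos'],s['ee_rot'],s['force'],s['torque'],s['gripper_width'])
h=cv2.cvtColor(w,cv2.COLOR_RGB2HSV).astype(int)
m=((h[...,1]<28)&(h[...,2]>110)).astype(np.uint8)
n,l,st,c=cv2.connectedComponentsWithStats(m);i=1+np.argmax(st[1:,4]);print(st[i])
cn=max(cv2.findContours((l==i).astype(np.uint8),0,1)[0],key=cv2.contourArea);hull=cv2.convexHull(cn)[:,0]
print('rows',cn[:,0,1].min(),'cols',cn[:,0,0].min(),cn[:,0,0].max())
g=cv2.medianBlur(cv2.cvtColor(w,cv2.COLOR_RGB2GRAY),5)
k=(g<140)&(h[...,1]<60)
sub=np.zeros_like(g);sub[60:200,250:390]=k[60:200,250:390]
n,l,st,c=cv2.connectedComponentsWithStats(sub)
for j in np.argsort(-st[1:,4])[:2]+1:print('dark',st[j],c[j])
E
python3 chk.py
```

```text
time_s: 28.55
ee_pos: [438.1, -288.8, 1.9]
ee_rot: [180.0, -0.1, -4.6]
force: [0.1, 0.8, -2.9]
gripper_width: 33.6
gripper_force: 55.0
[ 438.1 -288.8    1.9] [180.   -0.1  -4.6] [ 0.1  0.8 -2.9] [ 0.   0.2 -0. ] 33.57410929196612
[  163     0   308   243 54292]
rows 0 cols 163 470
dark [ 264   60  106  114 5261] [317.2 118.8]
dark [282 196  12   4  30] [287.7 198. ]
```

```bash
python3 -m jog '{"jaw":[28,28,28,28,28,28,28,28,28,28],"slide":[[0,0,-0.1],[0,0,-0.25],[0,0,-0.4],[0,0,-0.5],[0,0,-0.5],[0,0,-0.5],[0,0,-0.5],[0,0,-0.5],[0,0,-0.5],[0,0,-0.4]],"spin":[0,0,0,0,0,0,0,0,0,0]}' ; python3 -m jog '{"jaw":[28,28,28,28,28],"slide":[[0,0,-0.3],[0,0,-0.2],[0,0,-0.1],[0,0,0],[0,0,0]],"spin":[0,0,0,0,0]}'; python3 chk.py; python3 - <<'E'
from h import *
np.set_printoptions(precision=1,suppress=True)
b=snap('side','s14.png');t=snap('top','t14.png')
def tri(a,b):
    (c1,d1),(c2,d2)=a,b;q=np.linalg.lstsq(np.c_[d1,-d2],c2-c1,rcond=None)[0];p,r=c1+q[0]*d1,c2+q[1]*d2;return (p+r)/2,np.linalg.norm(p-r)
for n,P in[('ctr rim',[521,-295,166]),('far ear end',[616,-303,163])]:print(n,proj('side',P),proj('top',P))
for n,im,box in(('side',b,(220,250,360,360)),('top',t,(400,200,490,310))):
    h=cv2.cvtColor(im,cv2.COLOR_RGB2HSV).astype(int);m=((h[...,1]<22)&(h[...,2]>150)).astype(np.uint8);k=np.zeros_like(m);x0,y0,x1,y1=box;k[y0:y1,x0:x1]=m[y0:y1,x0:x1]
    nn,l,st,c=cv2.connectedComponentsWithStats(k);i=1+np.argmax(st[1:,4]);print(n,st[i],c[i])
    ys,xs=np.nonzero(l==i)
    if n=='side':
        for x in range(xs.min(),xs.max()+1,6):print(x,ys[xs==x].min(),ys[xs==x].max(),end=' | ')
        print()
    else:
        for y in range(ys.min(),ys.max()+1,4):print(y,xs[ys==y].min(),xs[ys==y].max(),end=' | ')
E
```

```text
time_s: 29.6
ee_pos: [438.0, -288.7, 127.5]
ee_rot: [179.9, -0.1, -4.6]
force: [-1.0, 0.0, -2.2]
gripper_width: 33.5
gripper_force: 55.0
time_s: 30.1
ee_pos: [437.4, -288.3, 143.1]
ee_rot: [-180.0, 0.1, -4.6]
force: [0.2, 0.2, -3.5]
gripper_width: 33.7
gripper_force: 55.0
[ 437.4 -288.3  143.1] [-180.     0.1   -4.6] [ 0.2  0.2 -3.5] [0.1 0.3 0.1] 33.689312544085276
[  163     0   308   263 65446]
rows 0 cols 163 470
dark [ 264   60  106  114 3182] [318.2 120.5]
dark [282 195  16   5  52] [289.2 197.5]
ctr rim [263.  321.6] [461.  258.5]
far ear end [322.2 329.5] [461.6 221.6]
side [ 224  285   99   56 2817] [272.8 312.8]
224 326 327 | 230 324 332 | 236 321 335 | 242 290 337 | 248 288 339 | 254 286 339 | 260 285 339 | 266 285 339 | 272 285 338 | 278 286 336 | 284 288 334 | 290 290 330 | 296 294 326 | 302 301 322 | 308 310 324 | 314 310 324 | 320 311 324 | 
top [ 437  220   52   53 1375] [461.4 247.3]
220 459 459 | 224 458 469 | 228 457 469 | 232 456 469 | 236 448 476 | 240 443 481 | 244 441 485 | 248 439 487 | 252 438 488 | 256 437 486 | 260 438 484 | 264 438 482 | 268 446 458 | 272 451 452 |
```

```bash
python3 - <<'E'
from h import *
np.set_printoptions(precision=1,suppress=True)
for z in(178,184.5,190):print('ear mid',z,proj('side',[602,-301.5,z]),proj('top',[602,-301.5,z]))
for z in(184,190,196):print('rim ctr',z,proj('side',[521,-295,z]),proj('top',[521,-295,z]))
import cv2
b=cv2.imread('pics/s14.png');h=cv2.cvtColor(b,cv2.COLOR_BGR2HSV).astype(int);m=((h[...,1]<22)&(h[...,2]>150));m[:250]=0;m[360:]=0
for x in(308,311,314,317,320,322):r=np.nonzero(m[:,x])[0];r=r[r<345];print(x,r.min(),r.max())
P=[521,-295,190];import math
for name,pts in(('rim',[[521+66*math.cos(a),-295+66*math.sin(a),190] for a in np.linspace(0,6.28,60)]),('ear+x',[[521+x*math.cos(-.08)-y*math.sin(-.08),-295+x*math.sin(-.08)+y*math.cos(-.08),z] for x in(96,) for y in(-17,17) for z in(179.5,189.5)])):
    q=np.array([proj('side',p) for p in pts]);print(name,q.min(0),q.max(0))
E
```

```text
ear mid 178 [313.2 321.1] [463.2 225.6]
ear mid 184.5 [313.1 317.9] [464.  225.1]
ear mid 190 [313.  315.2] [464.7 224.5]
rim ctr 184 [262.  312.9] [463.2 257.4]
rim ctr 190 [261.7 309.9] [464. 257.]
rim ctr 196 [261.4 306.9] [464.8 256.6]
308 310 324
311 310 324
314 255 324
317 252 324
320 251 324
322 262 317
rim [219.1 284.4] [304.  339.4]
ear+x [320.6 309.3] [324.3 328.7]
```

The saucer is level: the rim and far ear match the level prediction within a pixel. Now a slow quarter turn.

```bash
Z='[0,0,0]'; python3 -m jog '{"jaw":[28,28,28,28,28,28,28,28,28,28],"slide":[[0,0,0],[0,0,0],[0,0,0],[0,0,0],[0,0,0],[0,0,0],[0,0,0],[0,0,0],[0,0,0],[0,0,0]],"spin":[-0.05,-0.1,-0.2,-0.3,-0.4,-0.4,-0.4,-0.4,-0.4,-0.4]}'; python3 -m jog '{"jaw":[28,28,28,28,28,28,28,28,28,28],"slide":[[0,0,0],[0,0,0],[0,0,0],[0,0,0],[0,0,0],[0,0,0],[0,0,0],[0,0,0],[0,0,0],[0,0,0]],"spin":[-0.4,-0.4,-0.4,-0.4,-0.4,-0.4,-0.4,-0.4,-0.4,-0.4]}'; python3 chk.py
```

```text
time_s: 31.25
ee_pos: [437.7, -288.6, 143.7]
ee_rot: [180.0, 0.0, 20.0]
force: [-0.2, 0.7, -3.4]
gripper_width: 33.5
gripper_force: 55.0
time_s: 32.25
ee_pos: [437.8, -288.7, 143.8]
ee_rot: [180.0, 0.0, 52.0]
force: [0.3, 1.2, -2.0]
gripper_width: 33.2
gripper_force: 55.0
[ 437.8 -288.7  143.8] [180.   0.  52.] [ 0.3  1.2 -2. ] [-0.2  0.1  0. ] 33.19457326056928
[  163     0   309   263 64333]
rows 0 cols 163 471
dark [ 264   60  106  113 4857] [317.1 126.8]
dark [331  93   5   5  15] [332.7  95. ]
```

```bash
python3 -m jog '{"jaw":[28,28,28,28,28,28,28,28,28,28],"slide":[[0,0,0],[0,0,0],[0,0,0],[0,0,0],[0,0,0],[0,0,0],[0,0,0],[0,0,0],[0,0,0],[0,0,0]],"spin":[-0.4,-0.4,-0.4,-0.4,-0.4,-0.4,-0.4,-0.4,-0.4,-0.4]}'; python3 -m jog '{"jaw":[28,28,28,28,28,28,28,28],"slide":[[0,0,0],[0,0,0],[0,0,0],[0,0,0],[0,0,0],[0,0,0],[0,0,0],[0,0,0]],"spin":[-0.35,-0.2,-0.1,-0.08,-0.05,0,0,0]}'; python3 chk.py; python3 - <<'E'
from h import *
np.set_printoptions(precision=2,suppress=True)
t=snap('top','t15.png');b=snap('side','s15.png')
h=cv2.cvtColor(t,cv2.COLOR_RGB2HSV).astype(int);m=((h[...,1]<22)&(h[...,2]>150)).astype(np.uint8)
for P in([437.5,-205,190],[437.5,-109,184],[437.5,-205,196]):print(proj('top',P),proj('side',P))
m[:240]=0;m[330:]=0;m[:,:370]=0;m[:,:][:,470:]=0
n,l,st,c=cv2.connectedComponentsWithStats(m);i=1+np.argmax(st[1:,4]);print(st[i],c[i])
ys,xs=np.nonzero(l==i);W=np.array([onz('top',x,y,189.5)[:2] for x,y in zip(xs,ys)])
k=W[:,1]>-205+70;print('left ear',W[k].mean(0),W[k].min(0),W[k].max(0))
e=W[k];print(cv2.minAreaRect(e.astype(np.float32)))
E
```

```text
time_s: 33.3
ee_pos: [437.9, -288.8, 143.8]
ee_rot: [180.0, 0.0, 83.9]
force: [0.6, 0.1, -3.2]
gripper_width: 33.7
gripper_force: 55.0
time_s: 34.1
ee_pos: [437.7, -288.5, 143.6]
ee_rot: [180.0, 0.0, 90.0]
force: [0.3, -0.0, -1.9]
gripper_width: 33.2
gripper_force: 55.0
[ 437.7 -288.5  143.6] [180.   0.  90.] [ 0.3 -0.  -1.9] [-0.2 -0.1  0.1] 33.232609439857356
[  162     0   309   263 64271]
rows 0 cols 162 470
dark [ 264   60  106  114 5723] [316.  121.3]
dark [250 187  58  13 300] [283.7 195.9]
[428.91 291.45] [224.33 274.02]
[388.66 291.75] [237.59 247.2 ]
[429.51 291.25] [223.9  271.19]
[ 389  265   60   54 1647] [419.63 289.51]
left ear [ 436.36 -121.05] [ 422.13 -134.97] [ 450.81 -108.64]
((436.47967529296875, -121.83682250976562), (26.332212448120117, 28.63697052001953), 89.8683853149414)
```

The ear points to +y within about half a degree, the saucer is steady in the grip with the ball centred, and the underside is about 165 mm up. I'm handing in.

```bash
python3 -m jog '{"jaw":[28,28,28,28,28],"slide":[[0,0,0],[0,0,0],[0,0,0],[0,0,0],[0,0,0]],"spin":[0,0,0,0,0]}'; python3 -c "
from workcell import env;print(env.job_done())"
```

```text
time_s: 34.75
ee_pos: [437.7, -288.5, 143.6]
ee_rot: [-180.0, 0.0, 90.0]
force: [0.5, -0.2, -3.1]
gripper_width: 33.6
gripper_force: 55.0
the job is handed in; nothing more can be done
None
```

I handed the job in at 34.8 s: the timer stands in the shut drawer, and the saucer is held level by one ear about 16 cm up, with the ball centred and the free ear pointing left to within about half a degree (the hand-in gave no verdict).

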